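# Find the unlocked access panel and push it open

## Task

One of the four identical access panels on top of the power-supply chassis has been left unlocked. Press down on the short end of each panel until you find the one that rocks, then push that panel fully open, so that it stands upright by itself and the terminals under it can be reached. Leave the spool, the pliers and the screwdriver where they are, and finish with the hand clear.

Things in the scene. Friction and masses are not known exactly. Their poses are not given: they have to be found in the camera images.
- chassis: Low grey power-supply chassis, black end plates, fixed, 160 (own x) by 400 (y) by 70 mm high, origin centre of underside. Flat top with a row along y, 92 mm apart, of four identical aluminium panels, 90 (x) by 74 (y) by 4 mm, flush, 2 mm gaps. Each has a pivot pin along y, 36 mm from its -x edge (short end, round press mark) and 54 mm from its +x edge (long end, five slots).
- bay0 (a point): Middle of the pivot line of the panel in bay 0 (first, at the -y end), on its top face, 70 mm above the bench; x towards the long end, y along the pivot, z up. Three panels are locked rigid; one, in a different bay each time, is unlocked and looks the same.
- bay1 (a point): Middle of the pivot line of the panel in bay 1 (second), on its top face, 70 mm above the bench; x towards the long end, y along the pivot, z up. The unlocked panel tips when its short end is pressed with 2 to 5 N, 13 to 30 mm from the pivot. Pressing long ends moves nothing.
- bay2 (a point): Middle of the pivot line of the panel in bay 2 (third), on its top face, 70 mm above the bench; x towards the long end, y along the pivot, z up. Under the short ends the bays are clear to 35 mm below the top; the top around the panels is flat and free.
- bay3 (a point): Middle of the pivot line of the panel in bay 3 (fourth, at the +y end), on its top face, 70 mm above the bench; x towards the long end, y along the pivot, z up. Chassis x is within 0.32 rad of the robot's x, so short ends face the robot.
- hatch (a joint): Tilt of the unlocked panel, whichever bay it is in (rad): 0 flush, growing as its short end sinks into the bay and its long end rises out of the top; 1.5 is the stop, nearly upright. Pivot friction (0.03 N m) holds it at any angle. The raised long end can be pushed from beyond its edge towards -x until it meets the stop.
- spool: Bystander: loose grey spool standing upright, 56 mm diameter, 45 mm high, origin at the centre of its underside; off the -y end of the chassis.
- pliers: Bystander: loose pliers lying flat, about 150 mm long along own x and 66 mm wide, 14 mm high, black and yellow grips; origin on the bench, under the joint; off the +y end of the chassis.
- screwdriver: Bystander: loose screwdriver lying along own x, under 35 mm high, origin on the bench below it; on the robot's side of the chassis.

How it is judged:
By the outcome, as a careful person would: the job done as asked, in the order asked, and still so for the second after the job is handed in, with the robot touching nothing.
It also fails if it takes over 45 s, if anything falls off the work surface, if the arm or the gripper's body presses on something with over 40 N, if the wrist force passes 120 N, or if a joint passes its speed limit or range.

## Robot

A 6-joint arm with a two-finger parallel gripper is mounted at the origin on the work surface. World frame = base frame: x ahead of the robot, y to its left, z up, the work surface at z = 0. Lengths are in mm, angles in rad, forces in N, time in s.
With the tool pointing down it reaches from about 350 to 775 mm from the base axis. Payload 7.3 kg.
Tool frame: the origin (TCP) lies at the centre of the arm's flange, where the gripper is bolted on; the fingertips stand 178 mm ahead of it and the grasp point (between the pads) lies 159 mm ahead of it (bot.tcp_to_tips is the distance from the TCP to the fingertips, in mm); z points along the fingers, y is the direction in which the jaws open and shut (so a half turn about z gives the same grasp; the last joint's range is limited). The gripper opens to 92 mm and grips with 3 to 60 N. Pads are 19 mm wide; open, the fingers measure 130 mm over their backs; the gripper's body (75 mm by 190 mm) begins 47 mm behind the grasp point.
Start: joints at [-1.293, 0.342, 1.524, -0, 1.275, -0.146], TCP at [215.914, -478.549, 404.741] pointing down, gripper open.
Joint ranges: [-2.53, 2.53], [-0.77, 2.02], [0.04, 2.7], [-1, 4.14], [0.28, 2.66], [-3.11, 3.11]. Speed limits (rad/s): [2.57, 2.57, 3.14, 3.14, 3.14, 3.14].

## Interface

Orientations are given as [roll, pitch, yaw] about the fixed x, y, z axes, in that order (R = Rz(yaw) Ry(pitch) Rx(roll)).
In Python, from plant import bot gives the robot as it stands.
- The arm moves only by the tool jog_arm, never from a script. Its argument "targets" is a list of rows, each a list of 5 numbers: the shift along the tool's x, y, z in cm, then the turn about the tool's z in degrees, then the gripper's target within -1 to 1 (shut at 1, half-way at 0, fully open at -1). In form: [[dx, dy, dz, twist, jaw], ...]. A call has 1 to 10 rows; each row shifts and turns the pose as measured when the row begins, along the tool's axes as they then stand; what a row does not reach is not made up. A row lasts 1/12 s, in which the tool goes at most 41.7 mm and 7.16 degrees, less where a joint would pass 70% of its speed; a pose out of reach is approached as far as the arm can. A call with a gripper value outside its range is refused whole. The fingers move at their own pace and stop on an object; the grip force is fixed at half the most. Time passes only in rows, so rows that do not move let the fingers close. It gives the time, the measured TCP pose, the force and the opening at its end, in the units of the state.
- bot.get_obs(): the state, without advancing time (a new reading comes with each control period).
- bot.capture(name): name is "scene" or "top" or "wrist"; returns the picture (420x560x3 uint8, blue, green, red); there is no depth.
- bot.calibration(name): a dict with "intrinsics" (3x3 intrinsics, pixels), "R" (3x3) and "t" (3): a world point X has camera coordinates R X + t. Camera axes: x right, y down, z forward; pixel columns grow to the right and rows downward; lengths in mm; the calibration is good to about 2 mm. A picture is of the moment at which its call begins: read the wrist's pose just before it. calibration takes no time and is no camera call; for the wrist camera it gives the pose at the moment of the call.
- bot.close_job(): hands the job in, once; it reports no verdict.
The state is a dict: "time": time; "joint_positions": joint angles; "dq": joint speeds; "tau": joint torques, N m; "tool_pos": TCP position; "tcp_rot": TCP orientation; "contact_force": force on the tool from outside, world axes, zero at the start; "moment": the same for the moment, N m; "grip_width": finger opening in mm.
Only numpy, scipy, OpenCV 4.12 (cv2) and the standard library are available. Lean on these libraries where they do the work, as an engineer would, in place of code of your own. Each camera call takes 0.05 s, during which the arm holds its last target.

## Working session

There is one attempt and no reset: what is moved stays moved. The work goes in short steps, Python scripts to look and compute and a tool call to move; the robot and the scene stay as the last step left them, time stands still between calls to the robot, and variables do not carry over. Pictures are saved under pics/ and viewed, and the job is handed in when it is done.

Besides the shell and the picture viewer there is one more tool, called after "Call:" by a JSON object that holds its "name" and its "arguments". jog_arm: Moves the arm, as the interface text tells. Its arguments: {"type":"object","properties":{"targets":{"type":"array"}},"required":["targets"]}

```bash
ls && mkdir -p pics && python3 - <<'E'
from plant import bot
import cv2, numpy as np
print(bot.get_obs())
for n in ("scene","top"):
    im=bot.capture(n); cv2.imwrite(f"pics/{n}0.png",im)
    c=bot.calibration(n); print(n,c)
E
```

```text
pics
{'time': 0.0, 'joint_positions': array([-1.29296384e+00,  3.42693159e-01,  1.52505212e+00, -1.63085533e-05,
        1.27538641e+00, -1.46001580e-01]), 'dq': array([-3.84062341e-04, -3.56129530e-04,  6.54877573e-04, -3.66670208e-04,
        7.34766466e-05, -9.22777913e-04]), 'tau': array([ 1.01483653e-03, -4.31233478e+01, -2.44216472e+01,  7.17783440e-02,
        5.60102658e-02, -1.20362083e-04]), 'tool_pos': array([ 215.8866665 , -478.39414117,  404.04784535]), 'tcp_rot': array([-3.14006772e+00, -2.08475541e-04,  4.23838668e-01]), 'contact_force': array([ 0.10351472, -0.64408875,  0.45859685]), 'moment': array([-0.03930489, -0.04310132,  0.03905611]), 'grip_width': 91.86904351284535}
scene {'intrinsics': array([[480.2688188 ,   0.        , 274.86538085],
       [  0.        , 480.2688188 , 214.74409633],
       [  0.        ,   0.        ,   1.        ]]), 'R': array([[-0.06804558,  0.99766083, -0.00653174],
       [ 0.59052682,  0.03499834, -0.80625876],
       [-0.80414419, -0.05871952, -0.59152696]]), 't': array([  11.97711532, -242.69041855, 1416.662166  ])}
top {'intrinsics': array([[430.89337056,   0.        , 278.66742285],
       [  0.        , 430.89337056, 213.10050984],
       [  0.        ,   0.        ,   1.        ]]), 'R': array([[-0.01153889, -0.99971797, -0.02075676],
       [-0.99130005,  0.01415868, -0.13085774],
       [ 0.13111472,  0.01906623, -0.99118384]]), 't': array([ 43.29617672, 532.12357863, 934.87023768])}
```

View pics/scene0.png

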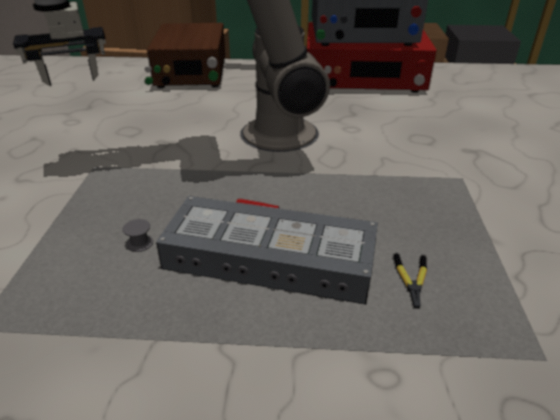

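View pics/top0.png

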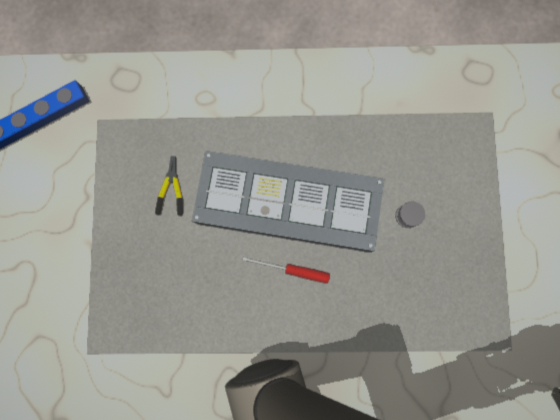

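```bash
python3 - <<'E'
import cv2
im=cv2.imread("pics/top0.png"); 
cv2.imwrite("pics/top0z.png",cv2.resize(im[140:290,150:440],None,fx=2.7,fy=2.7,interpolation=cv2.INTER_CUBIC))
im=cv2.imread("pics/scene0.png"); 
cv2.imwrite("pics/scene0z.png",cv2.resize(im[180:310,110:440],None,fx=2.4,fy=2.4,interpolation=cv2.INTER_CUBIC))
E
```

```text
(no output)
```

View pics/top0z.png

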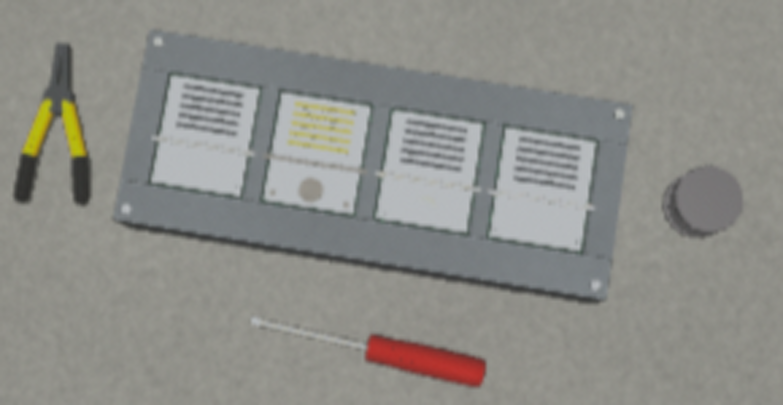

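View pics/scene0z.png

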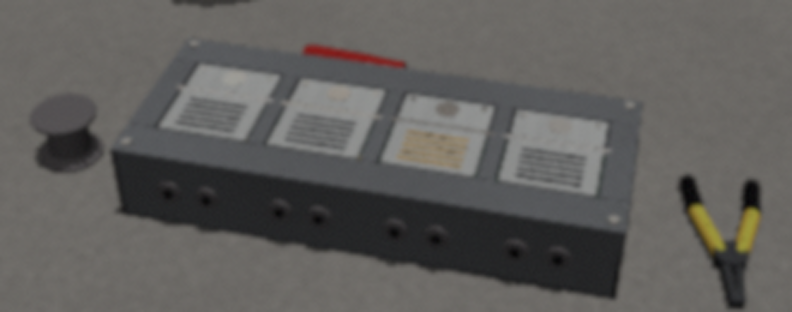

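```bash
cat > h.py <<'E'
import numpy as np, cv2
def ray(c,uv):
    d=np.linalg.inv(c["intrinsics"])@np.array([uv[0],uv[1],1.0]); R=c["R"];t=c["t"]
    return -R.T@t, R.T@d
def onplane(c,uv,z):
    o,d=ray(c,uv); s=(z-o[2])/d[2]; return o+s*d
def proj(c,X):
    p=c["intrinsics"]@(c["R"]@np.asarray(X,float)+c["t"]); return p[:2]/p[2]
E
python3 - <<'E'
from plant import bot
from h import *
for n,thr,(r0,r1,c0,c1) in (("top",150,(150,255,190,390)),("scene",130,(195,300,160,390))):
    im=cv2.imread(f"pics/{n}0.png"); c=bot.calibration(n)
    hsv=cv2.cvtColor(im,cv2.COLOR_BGR2HSV)
    g=cv2.cvtColor(im,cv2.COLOR_BGR2GRAY)
    sub=g[r0:r1,c0:c1]
    t,_=cv2.threshold(sub,0,255,cv2.THRESH_OTSU)
    print(n,'otsu',t)
    m=np.zeros_like(g); m[r0:r1,c0:c1]=(sub>t)*255
    m=cv2.morphologyEx(m,cv2.MORPH_CLOSE,np.ones((3,3)))
    cs,_=cv2.findContours(m,cv2.RETR_EXTERNAL,cv2.CHAIN_APPROX_NONE)
    cs=[k for k in cs if cv2.contourArea(k)>300]
    for k in cs:
        h=cv2.convexHull(k)[:,0,:].astype(float)
        W=np.array([onplane(c,p,70)[:2] for p in h],np.float32)
        r=cv2.minAreaRect(W); bx=cv2.boxPoints(r)
        print(cv2.contourArea(k),r)
    cv2.imwrite(f"pics/m_{n}.png",m)
E
```

```text
top otsu 155.0
1279.5 ((533.6668090820312, -121.24916076660156), (80.57968139648438, 87.4448471069336), 79.94466400146484)
1254.5 ((549.914794921875, -29.694992065429688), (83.3985595703125, 87.41812133789062), 79.94473266601562)
1233.0 ((565.9412841796875, 60.908180236816406), (71.99516296386719, 87.267333984375), 79.91470336914062)
1221.5 ((581.68701171875, 150.06399536132812), (78.24288177490234, 87.3111572265625), 80.17430114746094)
scene otsu 72.0
2494.0 ((735.1539306640625, -22.252639770507812), (304.435791015625, 66.90325164794922), 80.4164047241211)
15354.5 ((585.0951538085938, 25.422714233398438), (302.3144226074219, 488.8340148925781), 3.3451669216156006)
```

```bash
python3 - <<'E'
from plant import bot
from h import *
for n,(r0,r1,c0,c1),thr in (("top",(150,255,190,390),None),("scene",(204,262,176,366),None)):
    im=cv2.imread(f"pics/{n}0.png"); c=bot.calibration(n)
    g=cv2.cvtColor(im,cv2.COLOR_BGR2GRAY)
    sub=g[r0:r1,c0:c1]
    t,_=cv2.threshold(sub,0,255,cv2.THRESH_OTSU)
    print(n,t)
    m=np.zeros_like(g); m[r0:r1,c0:c1]=(sub>t)*255
    m=cv2.morphologyEx(m,cv2.MORPH_CLOSE,np.ones((3,3)))
    m=cv2.morphologyEx(m,cv2.MORPH_OPEN,np.ones((5,5)))
    cs,_=cv2.findContours(m,cv2.RETR_EXTERNAL,cv2.CHAIN_APPROX_NONE)
    C=[]
    for k in cs:
        if cv2.contourArea(k)<300: continue
        h=cv2.convexHull(k)[:,0,:].astype(float)
        W=np.array([onplane(c,p,70)[:2] for p in h],np.float32)
        r=cv2.minAreaRect(W); print(r); C.append(r[0])
    C=np.array(sorted(C,key=lambda p:p[1]))
    if len(C)==4:
        A=np.c_[np.ones(4),np.arange(4)]; s=np.linalg.lstsq(A,C,rcond=None)[0]
        d=s[1]/np.linalg.norm(s[1]); print('pitch',np.linalg.norm(s[1]),'yaw',np.arctan2(-d[0],d[1]))
        x=np.array([d[1],-d[0]]); mid=C.mean(0)
        for i in range(4): print('bay',i,mid+(i-1.5)*92*d-9*x)
E
```

```text
top 155.0
((533.85107421875, -120.20999145507812), (74.2020492553711, 87.4448471069336), 79.94466400146484)
((550.0498657226562, -28.985069274902344), (73.35600280761719, 87.42733001708984), 79.9142074584961)
((565.9380493164062, 60.902305603027344), (71.99172973632812, 87.2701644897461), 79.92576599121094)
((581.8999633789062, 151.30734252929688), (72.15098571777344, 87.35304260253906), 80.07662963867188)
pitch 91.84888349462362 yaw -0.1751309863896891
bay 0 [ 525.02768182 -118.56733306]
bay 1 [541.05749703 -27.97459039]
bay 2 [557.08731224  62.61815228]
bay 3 [573.11712746 153.21089495]
scene 109.0
((584.4700317382812, 151.65017700195312), (74.24488830566406, 90.0894775390625), 79.9693832397461)
((568.2424926757812, 60.95429229736328), (73.14180755615234, 89.7500991821289), 80.01316833496094)
((551.7734375, -30.320762634277344), (76.06413269042969, 90.02173614501953), 79.96390533447266)
((535.4368896484375, -119.84501647949219), (79.0284423828125, 90.11337280273438), 80.1015625)
pitch 92.04113084480323 yaw -0.17866133572561282
bay 0 [ 526.59966262 -118.59429715]
bay 1 [542.9492013  -28.05870976]
bay 2 [559.29873999  62.47687764]
bay 3 [575.64827867 153.01246503]
```

Call:
{"name": "jog_arm", "arguments": {"targets": [[0,0,1.5,6.9,1],[0,0,1.5,6.9,1],[0,0,1.5,6.9,1],[0,0,1.5,6.9,1],[0,0,1.5,6.8,1]]}}

```text
time: 0.52
tool_pos: [216.0, -478.7, 328.3]
tcp_rot: [3.139, -0.002, -0.197]
contact_force: [-0.0, -0.4, -0.1]
grip_width: 62.6
```

Call:
{"name": "jog_arm", "arguments": {"targets": [[1,-2,0,-1.2,1],[2,-3.8,0,0,1],[2,-3.6,0,0,1],[2,-3.6,0,0,1],[2,-3.6,0,0,1],[2,-3.6,0,0,1],[2,-3.6,0,0,1],[2,-3.6,0,0,1],[2,-3.6,0,0,1],[2,-3.6,0,0,1]]}}

```text
time: 1.35
tool_pos: [466.8, -171.6, 320.8]
tcp_rot: [-3.137, 0.008, -0.198]
contact_force: [1.1, -0.8, -0.1]
grip_width: 0.9
```

```bash
cat >> h.py <<'E'
from scipy.spatial.transform import Rotation as Ro
YAW=-0.176
BAY=np.array([[525.8,-118.6],[542.0,-28.0],[558.2,62.5],[574.3,153.1]])
XH=np.array([np.cos(YAW),np.sin(YAW)]); YH=np.array([-np.sin(YAW),np.cos(YAW)])
def delta(o,bay,ox,oy,ztip):
    """cm shift in tool axes to bring fingertips to bay-frame (ox,oy), tip height ztip above bench"""
    p=BAY[bay]+ox*XH+oy*YH
    R=Ro.from_euler('xyz',o["tcp_rot"]).as_matrix()
    tip=np.asarray(o["tool_pos"])+R@[0,0,178.0]
    d=R.T@(np.r_[p,ztip]-tip)/10
    return np.round(d,2), 'twist',round(np.degrees(o["tcp_rot"][2]-YAW),2)
def where(o,bay):
    R=Ro.from_euler('xyz',o["tcp_rot"]).as_matrix()
    tip=np.asarray(o["tool_pos"])+R@[0,0,178.0]
    d=tip[:2]-BAY[bay]; return np.round([d@XH,d@YH,tip[2]-70],1)
E
python3 - <<'E'
from plant import bot
from h import *
o=bot.get_obs()
print(o["tool_pos"],o["tcp_rot"],o["contact_force"],o["grip_width"],bot.tcp_to_tips)
print(where(o,0),delta(o,0,-24,0,90))
E
```

```text
[ 466.75053652 -171.64143157  320.75046315] [-3.1370111   0.00752638 -0.19794372] [ 1.12663483 -0.7678957  -0.06906367] 0.9309087189070266 178.0
[-50.2 -61.7  72.8] (array([ 2.52, -6.2 ,  5.29]), 'twist', np.float64(-1.26))
```

Call:
{"name": "jog_arm", "arguments": {"targets": [[0.8,-2.0,1,-0.6,1],[0.8,-2.0,1,-0.6,1],[0.6,-1.5,1,-0.3,1],[0.2,-0.5,1,0,1],[0,0,0,0,1]]}}

```text
time: 1.77
tool_pos: [506.3, -106.8, 278.5]
tcp_rot: [-3.136, 0.006, -0.161]
contact_force: [-1.0, -0.3, -0.2]
grip_width: 0.4
```

```bash
cat > st.py <<'E'
import sys
from plant import bot
from h import *
o=bot.get_obs(); b=int(sys.argv[1]); a=[float(v) for v in sys.argv[2:5]]
print(round(o["time"],2),o["tool_pos"].round(1),o["tcp_rot"].round(3),'F',o["contact_force"].round(1),'M',o["moment"].round(2),'grip',round(o["grip_width"],1))
print(where(o,b),delta(o,b,*a))
E
python3 st.py 0 -24 0 80
```

```text
1.77 [ 506.3 -106.8  278.5] [-3.136  0.006 -0.161] F [-1.  -0.3 -0.2] M [0.03 0.06 0.03] grip 0.4
[-22.4   9.2  30.5] (array([-0.16,  0.93,  2.05]), 'twist', np.float64(0.88))
```

Call:
{"name": "jog_arm", "arguments": {"targets": [[-0.1,0.5,0.5,0.4,1],[-0.05,0.3,0.5,0.3,1],[0,0.1,0.3,0,1],[0,0,0,0,1]]}}

```text
time: 2.1
tool_pos: [501.6, -118.8, 264.1]
tcp_rot: [-3.136, 0.008, -0.177]
contact_force: [0.2, -0.3, -0.2]
grip_width: 0.3
```

```bash
python3 st.py 0 -24 0 75; python3 - <<'E'
from plant import bot
import cv2
im=bot.capture("scene"); cv2.imwrite("pics/scene1.png",cv2.resize(im[60:310,110:440],None,fx=2.4,fy=2.4,interpolation=cv2.INTER_CUBIC))
E
python3 st.py 0 -24 0 75
```

```text
2.1 [ 501.6 -118.8  264.1] [-3.136  0.008 -0.177] F [ 0.2 -0.3 -0.2] M [0.05 0.07 0.04] grip 0.3
[-25.2  -3.5  16.1] (array([ 0.13, -0.35,  1.11]), 'twist', np.float64(-0.04))
2.15 [ 501.7 -118.8  264.4] [-3.137  0.008 -0.177] F [-0.1 -0.3  0.2] M [-0.    0.07 -0.04] grip 0.5
[-25.1  -3.5  16.4] (array([ 0.11, -0.35,  1.14]), 'twist', np.float64(-0.05))
```

View pics/scene1.png

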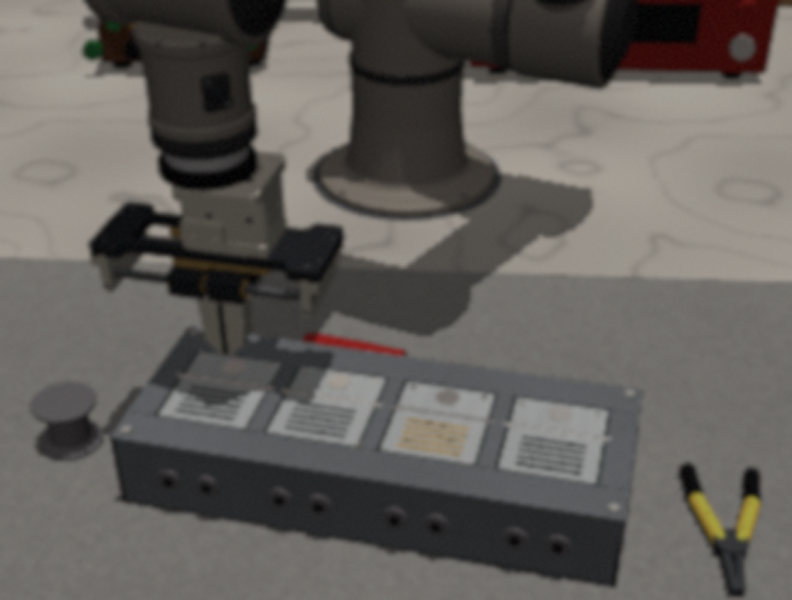

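Call:
{"name": "jog_arm", "arguments": {"targets": [[0.1,-0.2,0.5,0,1],[0,-0.1,0.2,0,1],[0,0,0.1,0,1],[0,0,0.1,0,1]]}}

```text
time: 2.48
tool_pos: [503.1, -117.5, 255.8]
tcp_rot: [-3.137, 0.005, -0.18]
contact_force: [-0.0, 0.7, -0.3]
grip_width: 0.6
```

```bash
python3 st.py 0 -24 0 70
```

```text
2.48 [ 503.1 -117.5  255.8] [-3.137  0.005 -0.18 ] F [-0.   0.7 -0.3] M [0.02 0.01 0.02] grip 0.6
[-23.5  -2.1   7.8] (array([-0.05, -0.2 ,  0.78]), 'twist', np.float64(-0.22))
```

Call:
{"name": "jog_arm", "arguments": {"targets": [[0,-0.1,0.3,0,1],[0,0,0.2,0,1],[0,0,0.1,0,1],[0,0,0.1,0,1]]}}

```text
time: 2.82
tool_pos: [503.4, -116.1, 248.3]
tcp_rot: [-3.137, 0.005, -0.179]
contact_force: [-0.7, -0.0, 4.5]
grip_width: 0.2
```

Call:
{"name": "jog_arm", "arguments": {"targets": [[0,0,0.1,0,1],[0,0,0.1,0,1]]}}

```text
time: 2.98
tool_pos: [503.3, -116.0, 248.2]
tcp_rot: [-3.138, 0.004, -0.179]
contact_force: [-4.1, 0.8, 11.5]
grip_width: 0.2
```

```bash
python3 st.py 0 -24 0 70
```

```text
2.98 [ 503.3 -116.   248.2] [-3.138  0.004 -0.179] F [-4.1  0.8 11.5] M [0.26 0.76 0.01] grip 0.2
[-23.3  -0.7   0.2] (array([-0.07, -0.07,  0.02]), 'twist', np.float64(-0.15))
```

Call:
{"name": "jog_arm", "arguments": {"targets": [[0,0,-1.0,0,1],[0,-1.5,-0.6,0,1],[0,-3,-0.1,0,1],[0,-2.5,-0.1,0,1],[0,-1,-0.1,0,1],[0,-0.3,-0.1,0,1],[0,0,0,0,1]]}}

```text
time: 3.57
tool_pos: [518.9, -32.4, 270.2]
tcp_rot: [-3.138, 0.002, -0.18]
contact_force: [0.4, -0.6, 0.1]
grip_width: 0.2
```

```bash
python3 st.py 1 -24 0 72
```

```text
3.57 [518.9 -32.4 270.2] [-3.138e+00  2.000e-03 -1.800e-01] F [ 0.4 -0.6  0.1] M [ 0.07 -0.01  0.01] grip 0.2
[-22.3  -7.8  22.2] (array([-0.17, -0.77,  2.03]), 'twist', np.float64(-0.23))
```

Call:
{"name": "jog_arm", "arguments": {"targets": [[-0.1,-0.4,0.8,0,1],[-0.05,-0.2,0.6,0,1],[0,0,0.3,0,1],[0,0,0.1,0,1]]}}

```text
time: 3.9
tool_pos: [518.1, -28.0, 250.0]
tcp_rot: [-3.139, 0.002, -0.182]
contact_force: [-0.1, -0.1, 0.2]
grip_width: 0.3
```

```bash
python3 st.py 1 -24 0 70
```

```text
3.9 [518.1 -28.  250. ] [-3.139e+00  2.000e-03 -1.820e-01] F [-0.1 -0.1  0.2] M [0.03 0.04 0.03] grip 0.3
[-24.   -3.8   2. ] (array([-0.  , -0.38,  0.2 ]), 'twist', np.float64(-0.33))
```

Call:
{"name": "jog_arm", "arguments": {"targets": [[0,-0.1,0.1,0,1],[0,0,0.1,0,1],[0,0,0.1,0,1]]}}

```text
time: 4.15
tool_pos: [518.1, -27.8, 248.2]
tcp_rot: [-3.138, 0.003, -0.184]
contact_force: [-4.4, 2.4, 14.2]
grip_width: 0.6
```

Call:
{"name": "jog_arm", "arguments": {"targets": [[0,0,0.1,0,1]]}}

```text
time: 4.23
tool_pos: [518.0, -27.9, 248.2]
tcp_rot: [-3.138, 0.003, -0.185]
contact_force: [-2.8, 1.1, 9.3]
grip_width: 0.5
```

```bash
python3 st.py 1 -24 0 70
```

```text
4.23 [518.  -27.9 248.2] [-3.138e+00  3.000e-03 -1.850e-01] F [-2.8  1.1  9.3] M [ 0.41  0.6  -0.03] grip 0.5
[-24.2  -3.4   0.2] (array([ 0.02, -0.34,  0.02]), 'twist', np.float64(-0.5))
```

Bay 0 and bay 1 stayed rigid under 9–14 N, with the tip stopped at the top surface. Next is bay 2.

Call:
{"name": "jog_arm", "arguments": {"targets": [[0,0,-1.0,0,1],[0,-1.5,-0.6,-0.3,1],[0,-3,-0.1,0,1],[0,-2.8,-0.1,0,1],[0,-1.4,-0.1,0,1],[0,-0.5,0,0,1],[0,0,0.3,0,1]]}}

```text
time: 4.82
tool_pos: [535.9, 62.8, 266.4]
tcp_rot: [-3.138, -0.0, -0.186]
contact_force: [-0.2, -0.7, 0.2]
grip_width: 0.3
```

```bash
python3 st.py 2 -24 0 72
```

```text
4.82 [535.9  62.8 266.4] [-3.138 -0.    -0.186] F [-0.2 -0.7  0.2] M [0.06 0.06 0.03] grip 0.3
[-22.   -2.9  18.4] (array([-0.21, -0.28,  1.64]), 'twist', np.float64(-0.56))
```

Call:
{"name": "jog_arm", "arguments": {"targets": [[-0.15,-0.15,0.7,-0.4,1],[-0.05,-0.1,0.4,0,1],[0,0,0.2,0,1],[0,0,0.1,0,1]]}}

```text
time: 5.15
tool_pos: [533.6, 63.3, 249.6]
tcp_rot: [-3.139, 0.003, -0.18]
contact_force: [-0.2, 0.3, 0.6]
grip_width: 0.2
```

```bash
python3 st.py 2 -24 0 70
```

```text
5.15 [533.6  63.3 249.6] [-3.139e+00  3.000e-03 -1.800e-01] F [-0.2  0.3  0.6] M [ 0.03  0.03 -0.01] grip 0.2
[-24.8  -3.    1.6] (array([ 0.08, -0.3 ,  0.16]), 'twist', np.float64(-0.23))
```

Call:
{"name": "jog_arm", "arguments": {"targets": [[0.05,0,0.1,0,1],[0,0,0.1,0,1],[0,0,0.1,0,1]]}}

```text
time: 5.4
tool_pos: [533.8, 62.3, 248.2]
tcp_rot: [-3.137, 0.004, -0.183]
contact_force: [-3.5, 1.8, 10.3]
grip_width: 0.6
```

```bash
python3 st.py 2 -24 0 70
```

```text
5.4 [533.8  62.3 248.2] [-3.137  0.004 -0.183] F [-3.5  1.8 10.3] M [0.48 0.76 0.03] grip 0.6
[-24.6  -3.6   0.2] (array([ 0.06, -0.36,  0.02]), 'twist', np.float64(-0.39))
```

Call:
{"name": "jog_arm", "arguments": {"targets": [[0,0,-1.0,0,1],[0,-1.5,-0.6,-0.3,1],[0,-3,-0.1,0,1],[0,-2.8,-0.1,0,1],[0,-1.4,-0.1,0,1],[-0.1,-0.5,0,0,1],[-0.1,0,0.3,0,1]]}}

```text
time: 5.98
tool_pos: [550.1, 152.5, 266.8]
tcp_rot: [-3.136, 0.001, -0.185]
contact_force: [-0.2, -0.6, -0.7]
grip_width: 0.3
```

```bash
python3 st.py 3 -24 0 72
```

```text
5.98 [550.1 152.5 266.8] [-3.136e+00  1.000e-03 -1.850e-01] F [-0.2 -0.6 -0.7] M [ 0.04 -0.05  0.01] grip 0.3
[-23.9  -3.9  18.8] (array([-0.02, -0.38,  1.68]), 'twist', np.float64(-0.5))
```

Call:
{"name": "jog_arm", "arguments": {"targets": [[0,-0.15,0.7,-0.4,1],[0,-0.1,0.4,0,1],[0,0,0.2,0,1],[0,0,0.1,0,1]]}}

```text
time: 6.32
tool_pos: [549.7, 152.3, 249.9]
tcp_rot: [-3.138, 0.003, -0.179]
contact_force: [-0.8, -1.1, -0.1]
grip_width: 0.7
```

```bash
python3 st.py 3 -24 0 70
```

```text
6.32 [549.7 152.3 249.9] [-3.138e+00  3.000e-03 -1.790e-01] F [-0.8 -1.1 -0.1] M [0.03 0.01 0.01] grip 0.7
[-24.7  -4.5   1.9] (array([ 0.07, -0.45,  0.19]), 'twist', np.float64(-0.18))
```

Call:
{"name": "jog_arm", "arguments": {"targets": [[0.05,0,0.1,0,1],[0,0,0.1,0,1],[0,0,0.1,0,1]]}}

```text
time: 6.57
tool_pos: [550.2, 151.0, 246.5]
tcp_rot: [-3.138, 0.005, -0.182]
contact_force: [-1.5, 1.7, 2.0]
grip_width: 0.3
```

```bash
python3 st.py 3 -24 0 70
```

```text
6.57 [550.2 151.  246.5] [-3.138  0.005 -0.182] F [-1.5  1.7  2. ] M [0.38 0.3  0.03] grip 0.3
[-24.2  -5.6  -1.5] (array([ 0.01, -0.56, -0.15]), 'twist', np.float64(-0.32))
```

Call:
{"name": "jog_arm", "arguments": {"targets": [[0,0,0.3,0,1],[0,0,0.4,0,1],[0,0,0.4,0,1]]}}

```text
time: 6.82
tool_pos: [550.8, 150.8, 236.5]
tcp_rot: [-3.137, 0.001, -0.182]
contact_force: [-0.2, -0.2, 3.7]
grip_width: 0.4
```

```bash
python3 st.py 3 -24 0 50
```

```text
6.82 [550.8 150.8 236.5] [-3.137e+00  1.000e-03 -1.820e-01] F [-0.2 -0.2  3.7] M [0.07 0.01 0.04] grip 0.4
[-22.8  -5.5 -11.5] (array([-0.12, -0.54,  0.85]), 'twist', np.float64(-0.33))
```

Call:
{"name": "jog_arm", "arguments": {"targets": [[-0.1,0,0.4,0,1],[-0.05,0,0.3,0,1],[-0.02,0,0.3,0,1]]}}

```text
time: 7.07
tool_pos: [549.0, 151.0, 225.2]
tcp_rot: [-3.137, 0.001, -0.182]
contact_force: [-0.5, 1.0, 1.4]
grip_width: 0.0
```

```bash
python3 st.py 3 -24 0 42
```

```text
7.07 [549.  151.  225.2] [-3.137e+00  1.000e-03 -1.820e-01] F [-0.5  1.   1.4] M [0.06 0.12 0.05] grip 0.0
[-24.7  -5.7 -22.8] (array([ 0.07, -0.57,  0.52]), 'twist', np.float64(-0.32))
```

```bash
python3 - <<'E'
from plant import bot
import cv2
im=bot.capture("scene"); cv2.imwrite("pics/scene2.png",cv2.resize(im[130:310,150:440],None,fx=2.7,fy=2.7,interpolation=cv2.INTER_CUBIC))
E
python3 st.py 3 -24 0 42
```

```text
7.12 [548.6 150.9 224.4] [-3.137e+00  2.000e-03 -1.820e-01] F [-0.2 -0.3  0.8] M [ 0.1   0.1  -0.05] grip 0.1
[-25.3  -5.9 -23.6] (array([ 0.12, -0.59,  0.44]), 'twist', np.float64(-0.32))
```

View pics/scene2.png

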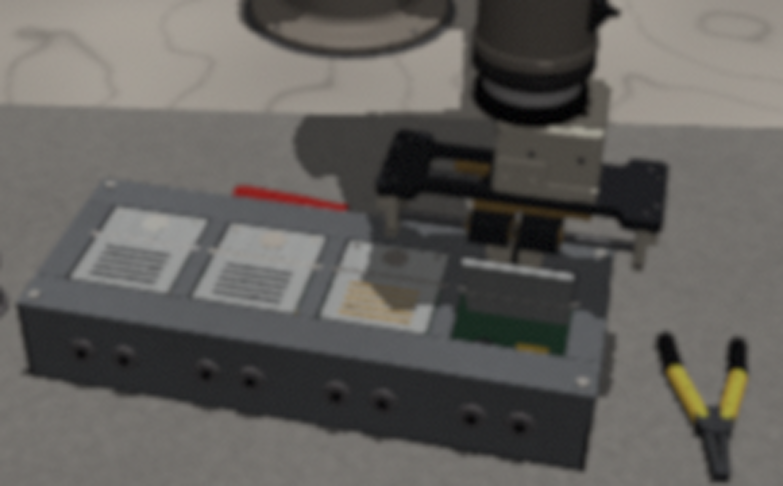

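```bash
python3 - <<'E'
from plant import bot
from h import *
c=bot.calibration("scene")
for th in (0.8,0.9,1.0,1.1,1.2,1.3,1.5):
    e=[]
    for y in (-37,37):
        p=BAY[3]+54*np.cos(th)*XH+y*YH
        q=proj(c,[p[0],p[1],70+54*np.sin(th)]); e.append(((q-[150,130])*2.7).round(0))
    print(th,e)
E
```

```text
0.8 [array([458., 275.]), array([570., 292.])]
0.9 [array([459., 267.]), array([571., 284.])]
1.0 [array([460., 260.]), array([572., 276.])]
1.1 [array([462., 252.]), array([574., 268.])]
1.2 [array([463., 245.]), array([575., 261.])]
1.3 [array([465., 239.]), array([576., 254.])]
1.5 [array([467., 227.]), array([577., 243.])]
```

Call:
{"name": "jog_arm", "arguments": {"targets": [[0,0,-0.6,0,1],[0,0,-1.5,0,1],[0,0,-2.5,0,1],[0,0,-2.5,0,1],[0,-0.2,-1.5,-0.3,1],[0,-0.2,-0.5,0,1]]}}

```text
time: 7.62
tool_pos: [549.6, 153.8, 316.0]
tcp_rot: [-3.141, 0.008, -0.177]
contact_force: [1.3, -0.1, -0.6]
grip_width: 0.4
```

```bash
python3 st.py 3 62 0 150
```

```text
7.62 [549.6 153.8 316. ] [-3.141  0.008 -0.177] F [ 1.3 -0.1 -0.6] M [ 0.03 -0.01  0.  ] grip 0.4
[-25.8  -3.4  68.1] (array([ 8.77, -0.35, -1.26]), 'twist', np.float64(-0.03))
```

Call:
{"name": "jog_arm", "arguments": {"targets": [[1.0,-0.1,-0.3,0,1],[2.0,-0.1,-0.1,0,1],[2.5,-0.1,-0.1,0,1],[2.0,0,0,0,1],[0.8,0,0,0,1],[0.2,0,0,0,1],[0,0,0,0,1]]}}

```text
time: 8.2
tool_pos: [636.3, 142.4, 320.9]
tcp_rot: [-3.141, 0.007, -0.176]
contact_force: [-0.6, 0.6, -0.0]
grip_width: 0.8
```

```bash
python3 - <<'E'
from plant import bot
import cv2
im=bot.capture("scene"); cv2.imwrite("pics/scene3.png",cv2.resize(im[130:310,150:440],None,fx=2.7,fy=2.7,interpolation=cv2.INTER_CUBIC))
E
python3 st.py 3 62 0 92
```

```text
8.25 [635.9 142.5 320.7] [-3.141  0.008 -0.176] F [ 0.2 -1.1  0. ] M [ 0.09  0.02 -0.01] grip 0.6
[61.1  0.5 72.7] (array([0.13, 0.06, 5.07]), 'twist', np.float64(0.02))
```

View pics/scene3.png

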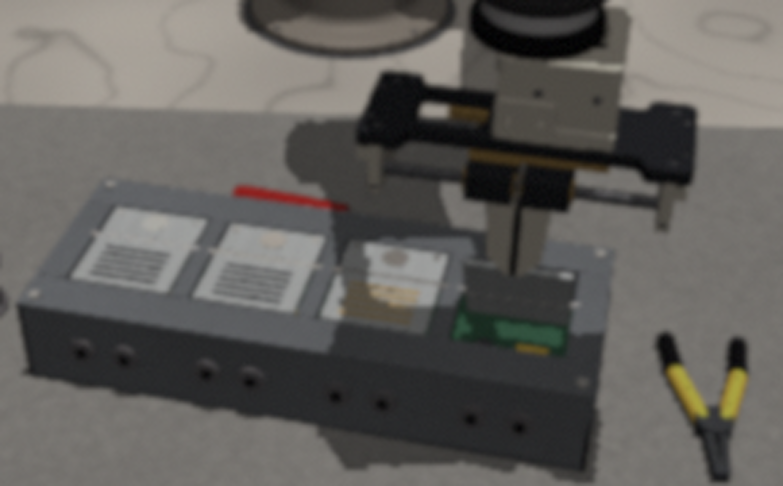

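Call:
{"name": "jog_arm", "arguments": {"targets": [[0,0,1.0,0,1],[0,0,1.4,0,1],[0,0,1.1,0,1],[0,0,0.4,0,1],[0,0,0,0,1]]}}

```text
time: 8.67
tool_pos: [632.5, 143.6, 278.0]
tcp_rot: [-3.142, 0.011, -0.174]
contact_force: [0.0, 0.2, -0.6]
grip_width: 0.1
```

```bash
python3 st.py 3 18 0 95
```

```text
8.67 [632.5 143.6 278. ] [-3.142  0.011 -0.174] F [ 0.   0.2 -0.6] M [ 0.01 -0.    0.03] grip 0.1
[57.   0.9 30. ] (array([-3.89,  0.08,  0.54]), 'twist', np.float64(0.09))
```

Call:
{"name": "jog_arm", "arguments": {"targets": [[-0.6,0,-0.05,0,1],[-0.7,0,-0.05,0,1],[-0.5,0,-0.05,0,1],[-0.4,0,-0.05,0,1]]}}

```text
time: 9.0
tool_pos: [609.2, 147.9, 280.9]
tcp_rot: [-3.141, 0.01, -0.174]
contact_force: [1.2, -0.3, 0.8]
grip_width: 0.1
```

```bash
python3 st.py 3 18 0 95
```

```text
9.0 [609.2 147.9 280.9] [-3.141  0.01  -0.174] F [ 1.2 -0.3  0.8] M [ 0.02 -0.17  0.01] grip 0.1
[33.5  1.  32.9] (array([-1.55,  0.1 ,  0.81]), 'twist', np.float64(0.1))
```

Call:
{"name": "jog_arm", "arguments": {"targets": [[-0.4,0,0,0,1],[-0.4,0,0,0,1],[-0.2,0,0,0,1]]}}

```text
time: 9.25
tool_pos: [598.0, 150.0, 283.4]
tcp_rot: [-3.14, 0.006, -0.174]
contact_force: [-0.4, 0.4, -0.0]
grip_width: 0.2
```

```bash
python3 st.py 3 18 0 95
```

```text
9.25 [598.  150.  283.4] [-3.14   0.006 -0.174] F [-0.4  0.4 -0. ] M [-0.05 -0.07  0.01] grip 0.2
[22.9  1.3 35.4] (array([-0.48,  0.13,  1.04]), 'twist', np.float64(0.12))
```

Call:
{"name": "jog_arm", "arguments": {"targets": [[-0.2,0,0.1,0,1],[-0.2,0,0.1,0,1]]}}

```text
time: 9.42
tool_pos: [593.6, 150.8, 282.1]
tcp_rot: [-3.14, 0.004, -0.174]
contact_force: [1.1, -1.9, 0.8]
grip_width: 0.3
```

Call:
{"name": "jog_arm", "arguments": {"targets": [[-0.15,0,0,0,1],[-0.1,0,0,0,1]]}}

```text
time: 9.58
tool_pos: [591.4, 151.2, 282.0]
tcp_rot: [-3.14, 0.002, -0.174]
contact_force: [6.6, -1.6, -0.7]
grip_width: 0.6
```

```bash
python3 st.py 3 18 0 95
```

```text
9.58 [591.4 151.2 282. ] [-3.14e+00  2.00e-03 -1.74e-01] F [ 6.6 -1.6 -0.7] M [-0.21 -1.09  0.07] grip 0.6
[16.8  1.5 34. ] (array([0.12, 0.15, 0.9 ]), 'twist', np.float64(0.12))
```

Call:
{"name": "jog_arm", "arguments": {"targets": [[-0.15,0,0,0,1],[-0.15,0,0,0,1]]}}

```text
time: 9.75
tool_pos: [590.2, 151.2, 282.1]
tcp_rot: [-3.139, -0.005, -0.174]
contact_force: [5.6, -1.1, -2.7]
grip_width: 0.5
```

```bash
python3 - <<'E'
from plant import bot
import cv2
im=bot.capture("scene"); cv2.imwrite("pics/scene4.png",cv2.resize(im[130:310,150:440],None,fx=2.7,fy=2.7,interpolation=cv2.INTER_CUBIC))
E
python3 st.py 3 60 0 110
```

```text
9.8 [590.2 151.2 282.1] [-3.139 -0.005 -0.174] F [ 6.3 -0.  -3.2] M [-0.13 -0.99  0.03] grip 0.1
[16.9  1.5 34.1] (array([ 4.31,  0.15, -0.56]), 'twist', np.float64(0.09))
```

View pics/scene4.png

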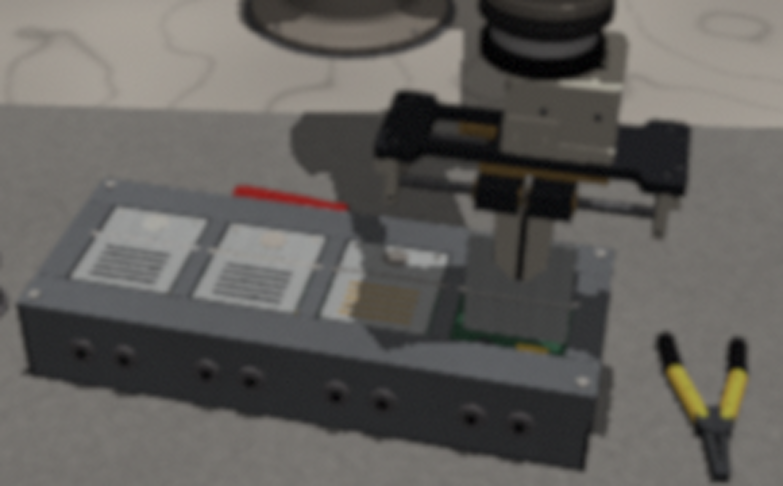

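Call:
{"name": "jog_arm", "arguments": {"targets": [[0.4,0,0,0,1],[1.0,0,-0.1,0,1],[1.5,0,-0.1,0,1],[1.0,0,-0.5,0,1],[0.3,0,-1.5,0,1],[0,0,-2.5,0,1],[0,0,-2.5,0,1],[0,0,-1.0,0,1],[0,0,-0.3,0,1],[0,0,0,0,1]]}}

```text
time: 10.63
tool_pos: [633.3, 143.1, 365.1]
tcp_rot: [3.141, 0.012, -0.175]
contact_force: [-0.1, -0.5, -0.1]
grip_width: 0.3
```

```bash
python3 - <<'E'
from plant import bot
import cv2
for n in ("scene","top"):
    im=bot.capture(n); cv2.imwrite(f"pics/{n}5r.png",im)
im=cv2.imread("pics/scene5r.png"); cv2.imwrite("pics/scene5.png",cv2.resize(im[130:310,150:440],None,fx=2.7,fy=2.7,interpolation=cv2.INTER_CUBIC))
E
python3 st.py 3 60 0 110
```

```text
10.73 [633.  143.1 363.7] [ 3.141  0.014 -0.175] F [-0.5  0.4 -1.1] M [ 0.03  0.03 -0.02] grip 0.5
[ 57.1   0.3 115.7] (array([0.4 , 0.02, 7.57]), 'twist', np.float64(0.06))
```

View pics/scene5.png

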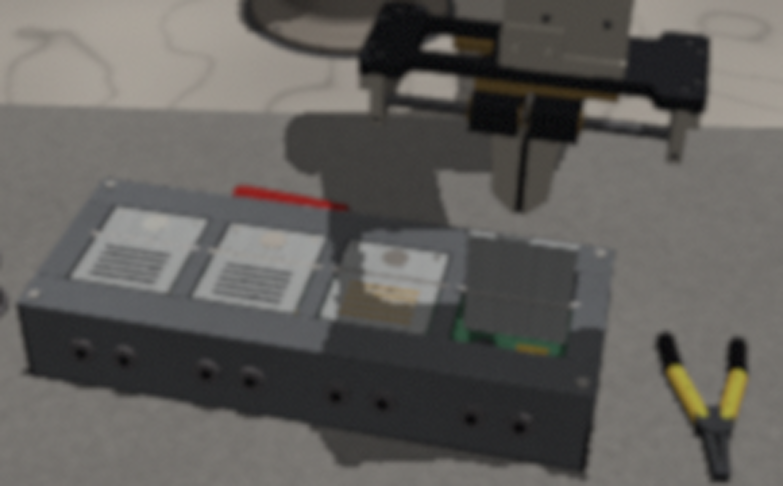

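View pics/top5r.png

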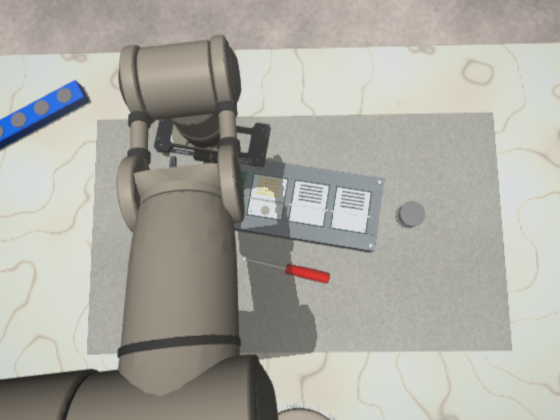

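```bash
python3 - <<'E'
from plant import bot
from h import *
c=bot.calibration("scene")
im=cv2.imread("pics/scene5r.png"); z=cv2.resize(im[200:265,300:385],None,fx=8,fy=8,interpolation=cv2.INTER_NEAREST)
cv2.imwrite("pics/s5z.png",z)
for th in (1.3,1.4,1.5):
  for off in (0,-4):   # top-face edge, underside edge
    e=[]
    for y in (-37,37):
        a=54*np.cos(th)-off*np.sin(th); h=54*np.sin(th)+off*np.cos(th)
        p=BAY[3]+a*XH+y*YH
        e.append(((proj(c,[p[0],p[1],70+h])-[300,200])*8).round(0))
    print(th,off,e)
E
```

```text
1.3 0 [array([176., 147.]), array([506., 194.])]
1.3 -4 [array([173., 161.]), array([503., 208.])]
1.4 0 [array([181., 130.]), array([508., 175.])]
1.4 -4 [array([177., 142.]), array([506., 188.])]
1.5 0 [array([185., 114.]), array([511., 159.])]
1.5 -4 [array([182., 125.]), array([509., 171.])]
```

View pics/s5z.png

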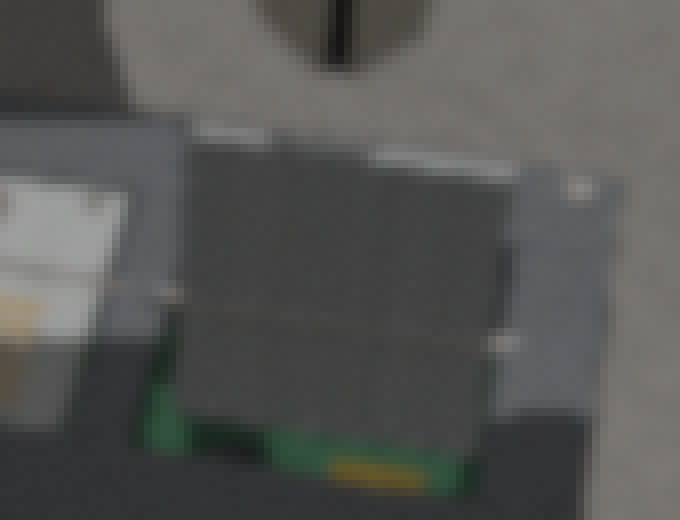

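Call:
{"name": "jog_arm", "arguments": {"targets": [[0,0,-1.0,0,1],[0,0,-2.0,0,1],[0,0,-2.0,0,1],[0,0,-1.0,0,1],[0,0,-0.3,0,1],[0,0,0,0,1],[0,0,0,0,1]]}}

```text
time: 11.32
tool_pos: [633.5, 143.1, 423.6]
tcp_rot: [3.137, 0.028, -0.175]
contact_force: [0.2, 0.0, -0.3]
grip_width: 0.8
```

```bash
python3 - <<'E'
from plant import bot
import cv2, numpy as np
im=bot.capture("scene"); cv2.imwrite("pics/scene6r.png",im)
a=cv2.imread("pics/scene0.png"); 
for nm,(r0,r1,c0,c1) in {"spool":(215,255,115,158),"pliers":(245,312,385,435),"screwdriver":(195,212,230,285),"panel(5 vs 6)":(220,262,318,368)}.items():
    ref=cv2.imread("pics/scene5r.png") if nm.startswith("panel") else a
    print(nm,np.abs(im[r0:r1,c0:c1].astype(int)-ref[r0:r1,c0:c1]).mean().round(2), np.abs(im[r0:r1,c0:c1].astype(int)-ref[r0:r1,c0:c1]).max())
cv2.imwrite("pics/scene6.png",cv2.resize(im[130:320,110:440],None,fx=2.4,fy=2.4,interpolation=cv2.INTER_CUBIC))
E
python3 st.py 3 60 0 110
```

```text
spool 5.78 9
pliers 6.34 12
screwdriver 15.92 52
panel(5 vs 6) 1.91 35
11.37 [633.5 143.1 423.3] [ 3.137  0.029 -0.175] F [ 0.2 -0.4  0. ] M [-0.05  0.01 -0.01] grip 0.5
[ 54.9  -0.4 175.4] (array([ 0.9 , -0.1 , 13.51]), 'twist', np.float64(0.07))
```

View pics/scene6.png

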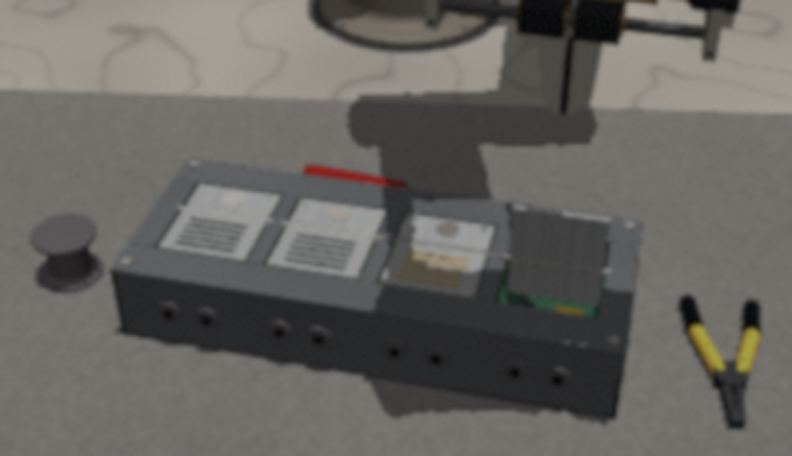

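The bay 3 panel stands upright by itself, at zoomed pixels (510–610, 207–305), with the green terminals visible below it. The spool at (65,250), the pliers at (725,360) and the screwdriver are where they were, and the hand is well above everything.

```bash
python3 - <<'E'
from plant import bot
print(bot.close_job())
E
```

```text
the job is handed in; nothing more can be done
None
```

The unlocked panel was in bay 3. It now stands upright against its stop, with the terminals under it uncovered, and the job is handed in. It took about 11.4 s.

- **Finding it:** I pressed the short ends in order from bay 0 with the jaws shut. Bays 0, 1 and 2 did not move under 9–14 N. Bay 3 sank under about 2–4 N, and I pressed it to about 23 mm, which tipped the panel to roughly 1.0 rad.
- **Opening it:** I pushed the raised long end from beyond its edge towards -x. The tip then stopped advancing at about 6 N, where the stop was expected (16.9 mm from the pivot against 17.3 mm predicted).
- **Last checks:** After backing off and lifting, the contact force was about zero and the fingertips were about 175 mm above the chassis top. The panel's edge in the scene picture fits about 1.45–1.5 rad, and it stayed put between two later pictures.
- **Bystanders:** The spool and pliers match the first picture. The screwdriver's patch of the scene image differed more, which I put down to the arm's shadow, because in the top view it looked to be in the same place as at the start.
- **Odd detail:** Bay 2 looked different (yellow slots, darker press mark) but was locked.

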